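Put the flat battery on charge

TASK

The battery pack with the red cap is flat: put it on charge by setting it upright on the open front apron of the charging dock and sliding its foot in under the two yellow lips until it is fully home against the end stop, then let go of it. Keep it upright all the way. The pack with the green cap is already charged: leave it and the other things on the bench where they are.

Things in the scene. Friction and masses are not known exactly. Their poses are not given: they have to be found in the camera images.
- flat_pack: Battery pack standing upright, 84 long (own x) x 60 wide (y) x 68 high; red cap (54 to 68 mm up), white middle. Origin: centre of underside. Foot flange 80 x 52 x 8 thick (0 to 8 mm), neck 34 wide (8 to 20), straight body 84 x 60 (20 to 68): grip it across the 60 mm. Ends alike: either may lead. 0.3 to 0.65 kg.
- full_pack: Battery pack standing upright, 84 long (own x) x 60 wide (y) x 68 high; green cap (54 to 68 mm up), white middle. Origin: centre of underside. Foot flange 80 x 52 x 8 thick (0 to 8 mm), neck 34 wide (8 to 20), straight body 84 x 60 (20 to 68): grip it across the 60 mm. Ends alike: either may lead. 0.3 to 0.65 kg. Already charged; leave it alone.
- dock: Grey charging dock fixed to the worktop, 242 (own x) x 124 x 46 high. Origin: centre of underside; +x is the way in, from open front to end stop. Flat floor 10 mm above the worktop from x -120 mm (front edge) to the end stop's face at x +83. Behind that a grey housing to x +121, 46 high. No spring or catch.
- dock_home (a point): Point on the dock's floor where the centre of the pack's underside lies when it is fully home against the end stop (dock x +43 mm, y 0, z +10); axes as the dock's.
- dock_mouth (a point): On the floor's centre line where the lips begin (dock x -5 mm, z +10). From here to the end stop: a channel 57 mm wide, overhung from both sides by yellow lips with a 42 mm slot between; lip underside 12 mm, top 16 mm above the floor. The pack's foot slides below the lips, its body above them; it can enter only from the apron.
- dock_apron (a point): On the floor's centre line in the open apron (dock x -70 mm, z +10): a pack centred here, lengthwise along dock x, is wholly in front of the lips, 25 mm short of them. The apron's side walls, 12 mm high, narrow from 88 mm apart at the front edge to 57 mm at the mouth.
- torch: Black torch lying on the worktop, 114 x 35 x 35 mm; origin under its centre. Bystander.
- carton: Red carton of fixings, 56 x 78 x 42 mm; origin under its centre. Bystander.
Not all that is in view belongs to the job. What is shaped like the flat_pack but grey is not meant.

How it is judged (in metres and radians):
At the end, for the whole second after the job is handed in: The red-capped pack rests in the dock with its foot under the lips, within 6 mm of fully home against the end stop, on the floor (within 4 mm) and upright within 0.08 rad, at rest and released (x of flat_pack in the frame of dock_home between -0.006 and 0.004 m and y of flat_pack in the frame of dock_home between -0.006 and 0.006 m and z of flat_pack in the frame of dock_home between -0.003 and 0.004 m and angle between flat_pack's own z axis and vertical below 0.08 rad and angle between the x axis of flat_pack and the x axis of dock, either way round below 0.15 rad and linear speed of flat_pack below 0.01 m/s and contact force between the fingers and flat_pack below 0.2 N); the robot touches nothing.
It fails at once if the red-capped pack is tipped by more than 0.5 rad (angle between flat_pack's own z axis and vertical above 0.5 rad).
It fails at once if the charged, green-capped pack is displaced by more than 30 mm (distance of full_pack from where it was at the start of the episode above 0.03 m).
It fails at once if the torch or the carton is displaced by more than 40 mm (distance of any of torch, carton from where it was at the start of the episode above 0.04 m).
It also fails if it takes over 40 s, if anything falls off the work surface, if the arm or the gripper's body presses on something with over 40 N, if the wrist force passes 120 N, or if a joint passes its speed limit or range.

ROBOT

A 7-joint arm with a two-finger parallel gripper is mounted at the origin on a cart in front of the work surface, level with it; the furniture and walls round the work are solid. World frame = base frame: x ahead of the robot, y to its left, z up, the work surface at z = 0. Lengths are in mm, angles in rad, forces in N, time in s.
With the tool pointing down it reaches from about 400 to 900 mm from the base axis. Payload 5.5 kg.
Tool frame: the origin (TCP) lies at the very end of the fingers, on their centre line; the grasp point (between the pads) lies 19 mm behind it (robot.grasp_offset is the distance from the TCP to the grasp point, in mm); z points along the fingers, y is the line along which they close (so a half turn about z gives the same grasp; the last joint's range is limited). The gripper opens to 92 mm and grips with 3 to 60 N. Pads are 19 mm wide; open, the fingers measure 130 mm over their backs; the gripper's body (75 mm by 190 mm) begins 47 mm behind the grasp point.
Start: joints at [-0.981, 0.501, -0.427, 1.55, 0.221, 1.138, -0.21], TCP at [208.62, 615.612, 192.229] pointing down, gripper open.
Joint ranges: [-2.88, 2.88], [-0.31, 2.03], [-1.54, 1.56], [0.2, 2.42], [-1.41, 4.55], [0.19, 2.02], [-2.57, 2.57]. Speed limits (rad/s): [2.57, 2.57, 3.14, 3.14, 3.14, 3.14, 3.14].

INTERFACE

Orientations are given as a unit quaternion [x, y, z, w].
In Python, from rig import status, snapshot, calibration, job, robot gives the robot as it stands. The module is installed in compiled form; this text tells all that it offers.
- The arm moves only by the tool jog_arm, never from a script. Its argument "series" is one flat list of numbers, 5 for each row, row after row: the shift along the tool's x, y, z scaled (see below), then the turn about the tool's z scaled (see below), then the opening, from -1 (shut) to 1 (fully open). A call has 1 to 20 rows; each row shifts and turns the commanded pose from where the row before left it, along the tool's axes as they then stand; what a row does not reach is not made up. The controller multiplies each number of a shift by 0.15 m and each number of a turn by pi rad. A row lasts 1/12 s, in which the tool goes at most 41.7 mm and 7.16 degrees, less where a joint would pass 70% of its speed; a pose out of reach is approached as far as the arm can. A call with a number of a shift or a turn outside -1 to 1 is refused whole. A call with a gripper value outside its range is refused whole. The fingers move at their own pace and stop on an object; "force" is the grip in N (left out, the last holds). Time passes only in rows, so rows that do not move let the fingers close. It gives the time, the measured TCP pose, the force, the opening and the grip force at its end, in the units of the state.
- status.get_obs(): the state, without advancing time (a new reading comes with each control period).
- snapshot(name): name is "side" or "top" or "wrist"; returns the picture (400x640x3 uint8, red, green, blue); there is no depth.
- calibration(name): a dict with "fx", "fy", "cx", "cy" (pixels), "R" (3x3) and "t" (3): a world point X has camera coordinates R X + t. Camera axes: x right, y down, z forward; pixel columns grow to the right and rows downward; lengths in mm; the calibration is good to about 2 mm. A picture is of the moment at which its call begins: read the wrist's pose just before it. calibration takes no time and is no camera call; for the wrist camera it gives the pose at the moment of the call.
- job.job_done(): hands the job in; it is judged then, once.
The state is a dict: "time": time; "joint_positions": joint angles; "joint_velocities": joint speeds; "tau": joint torques, N m; "tcp_pos": TCP position; "tcp_rot": TCP orientation; "ft_force": force on the tool from outside, world axes, zero at the start; "ft_torque": the same for the moment, N m; "grip_width": finger opening in mm; "finger_force": force on a finger pad.
Only numpy, scipy, OpenCV 4.12 (cv2) and the standard library are available. Lean on these libraries where they do the work, as an engineer would, in place of code of your own. Each camera call takes 0.05 s, during which the arm holds its last target. There are 200 camera calls.

## Working session

There is one attempt and no reset: what is moved stays moved. The work goes in short steps, Python scripts to look and compute and a tool call to move; the robot and the scene stay as the last step left them, time stands still between calls to the robot, and variables do not carry over. Pictures are saved under pics/ and viewed, at most 10 in all, crops included, and the job is handed in when it is done.

Besides the shell and the picture viewer there is one more tool, called after "Request:" as a command line: name --argument value ..., lists and objects as JSON in quotes. jog_arm: Moves the arm, as the interface text tells. Its arguments: {"type":"object","properties":{"series":{"type":"array","items":{"type":"number","minimum":-1,"maximum":1}},"force":{"type":"number"}},"required":["series"]}

```bash
mkdir -p pics; python3 - <<'E'
from rig import status,snapshot,calibration
import cv2,numpy as np
o=status.get_obs();print(o['time'],o['tcp_pos'],o['tcp_rot'],o['grip_width'])
for n in("top","side"):
    im=snapshot(n);cv2.imwrite(f"pics/{n}0.png",im[:,:,::-1])
    c=calibration(n);print(n,{k:np.round(v,4).tolist() for k,v in c.items()})
E
```

```text
0.0 [208.44720862 614.82931072 191.17096547] [ 1.62638557e-01  9.86685215e-01 -9.76763046e-04 -1.80257536e-04] 91.72987211601195
top {'fx': 405.4759, 'fy': 405.4759, 'cx': 318.507, 'cy': 196.1056, 'R': [[0.0045, -0.9998, -0.0175], [-0.9963, -0.003, -0.0856], [0.0855, 0.0178, -0.9962]], 't': [-102.387, 524.9317, 1048.157]}
side {'fx': 375.2473, 'fy': 375.2473, 'cx': 319.4973, 'cy': 206.9268, 'R': [[0.9945, -0.1045, -0.0037], [-0.0692, -0.6309, -0.7728], [0.0785, 0.7688, -0.6347]], 't': [-529.1124, -24.9364, 1147.9324]}
```

View pics/top0.png

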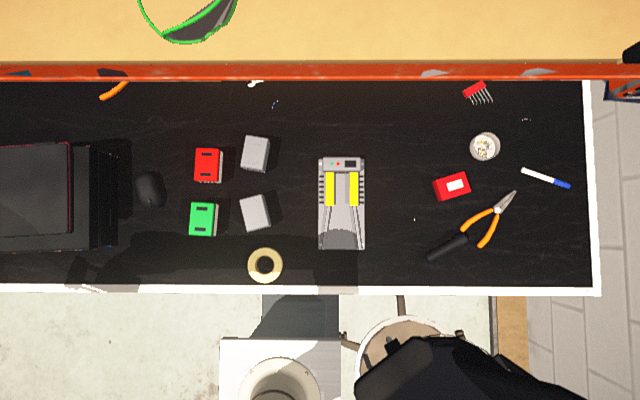

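View pics/side0.png

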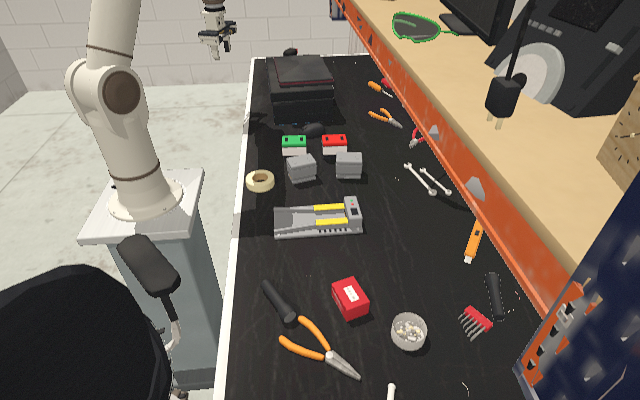

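Candidates: red-capped box at top (208,165) / side (334,142); green-capped at (203,218) / (294,142); two grey dummies at (255,153) and (255,213); red carton at (452,186). The pack at (208,165) fits, with its red cap, white middle and pack shape. I'll confirm it in an enlarged crop.

```bash
python3 - <<'E'
import cv2,numpy as np
t=cv2.imread("pics/top0.png");s=cv2.imread("pics/side0.png")
r=lambda im,x,y,w,h,k:cv2.resize(im[y:y+h,x:x+w],None,fx=k,fy=k,interpolation=cv2.INTER_CUBIC)
a=np.vstack([np.hstack([r(t,180,130,100,75,4),r(s,270,120,100,75,4)]),np.hstack([r(t,300,150,80,60,5)[:,:400],r(s,265,185,100,75,4)])])
cv2.imwrite("pics/crop0.png",a)
E
```

```text
(no output)
```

View pics/crop0.png

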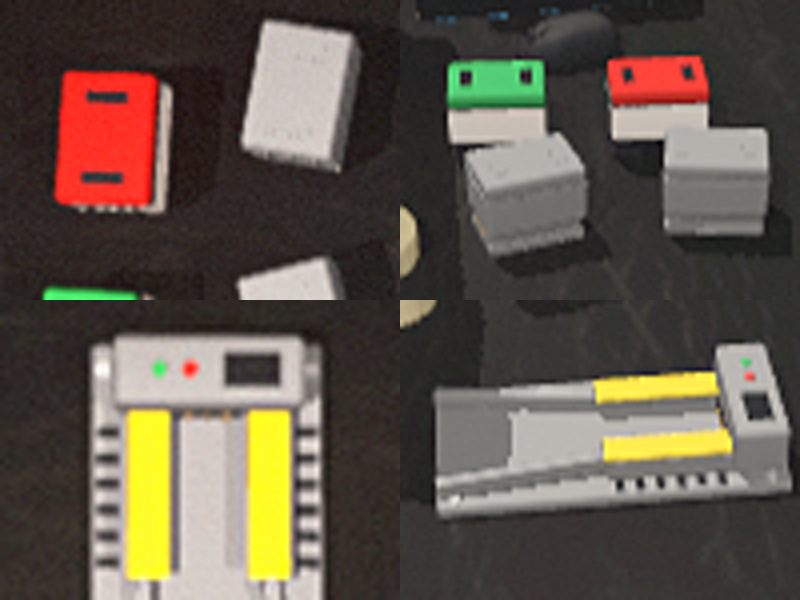

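The crop confirms it. The pack at top (208,165) has a red cap with two black slots over a white middle, and its neighbours at (255,153) and (255,213) are all grey. The slots are at top ≈(206.4,153.9) and (205.1,174.1), and side ≈(341.6,137.9) and (326.4,138.4). The dock's yellow lips lie at top rows ≈172–206, columns 325–358.

```bash
cat >h.py <<'E'
import numpy as np,cv2
from rig import calibration
C={}
def cal(n):
    if n not in C: C[n]=calibration(n)
    return C[n]
def ray(c,p):
    R=np.array(c['R']);t=np.array(c['t'])
    return -R.T@t, R.T@np.array([(p[0]-c['cx'])/c['fx'],(p[1]-c['cy'])/c['fy'],1])
def plane(c,p,z):
    o,d=ray(c,p);return o+d*(z-o[2])/d[2]
def tri(obs):
    A=np.zeros((3,3));b=np.zeros(3)
    for c,p in obs:
        o,d=ray(c,p);d=d/np.linalg.norm(d);M=np.eye(3)-np.outer(d,d);A+=M;b+=M@o
    return np.linalg.solve(A,b)
E
python3 - <<'E'
from h import *
T,S=cal('top'),cal('side')
a=tri([(T,(206.4,153.9)),(S,(341.6,137.9))]);b=tri([(T,(205.1,174.1)),(S,(326.4,138.4))])
print('slots',a.round(1),b.round(1))
A=plane(T,(206.4,153.9),68);B=plane(T,(205.1,174.1),68);print(A.round(1),B.round(1),(A+B)/2,np.degrees(np.arctan2(*(A-B)[[1,0]])))
im=cv2.imread('pics/top0.png').astype(int);b_,g,r=im[...,0],im[...,1],im[...,2]
def rect(m,z,x0,x1,y0,y1,nm,k=1):
    mm=np.zeros(m.shape,np.uint8);mm[y0:y1,x0:x1]=m[y0:y1,x0:x1]
    n,l,st,_=cv2.connectedComponentsWithStats(mm)
    for i in np.argsort(-st[1:,4])[:k]+1:
        ys,xs=np.nonzero(l==i)
        P=np.array([plane(T,(x,y),z)[:2] for x,y in zip(xs,ys)],np.float32)
        q=cv2.minAreaRect(P);print(nm,len(xs),np.round(q[0],1),np.round(q[1],1),round(q[2],2),'mean',P.mean(0).round(1))
rect((r>140)&(g<80)&(b_<80),68,180,235,130,200,'red')
rect((g>130)&(r<110)&(b_<130),68,180,235,190,250,'green')
rect((r>150)&(g>150)&(b_<100),26,310,375,150,230,'lip',2)
# side: lip triangulation: front inner-upper corner etc
def t(x,y):return (300+x/5-.4,150+(y-300)/5-.4)
def s(x,y):return (265+(x-400)/4-.4,185+(y-300)/4-.4)
for nm,p,q in(('near in front',(248,578),(602,438)),('near in back',(248,411),(728,430)),('far out front',(128,578),(596,380)),('far out back',(127,411),(716,374))):
    print(nm,tri([(T,t(*p)),(S,s(*q))]).round(1))
E
```

```text
slots [628.7 186.1  68.3] [576.3 187.8  68.6]
[628.9 186.2  68. ] [576.7 188.   68. ] [602.7896941  187.08838332  68.        ] -2.035546263265927
red 730 [601.6 186.3] [85.1 61.3] 0.05 mean [602.5 186.1]
green 596 [463.4 195.4] [58.8 83.6] 86.75 mean [467.9 195.6]
lip 272 [ 545.4 -191. ] [21.  87.3] 89.8 mean [ 546.5 -192.2]
lip 268 [ 545.2 -128. ] [87.3 21.1] 0.11 mean [ 546.1 -129.2]
near in front [ 501.1 -180.9   27.3]
near in back [ 589.  -181.1   26.5]
far out front [ 501.8 -118.2   27.8]
far out back [ 589.8 -117.3   25.1]
```

Heights agree with the text: slots at z≈68 and lips at z≈26. The pack is at ≈(602.5,187) with yaw≈-2°. The dock yaw is ≈0, its centre line y≈-160, home x≈549.5, apron x≈436. Now turn and lift, then the first leg.

Request:
jog_arm --series '[0, 0, -0.13, -0.031, 1, 0, 0, -0.13, -0.031, 1, 0, 0, -0.13, -0.031, 1, -0.135, -0.168, 0, 0, 1, -0.135, -0.168, 0, 0, 1, -0.135, -0.168, 0, 0, 1, -0.135, -0.168, 0, 0, 1, -0.135, -0.168, 0, 0, 1, -0.135, -0.168, 0, 0, 1, -0.135, -0.168, 0, 0, 1, -0.135, -0.168, 0, 0, 1, -0.135, -0.168, 0, 0, 1, -0.135, -0.168, 0, 0, 1, -0.135, -0.168, 0, 0, 1, 0, 0, 0, 0, 1]' --force 30

```text
time: 1.35
tcp_pos: [426.7, 323.4, 250.1]
tcp_rot: [0.022, 1.0, -0.002, 0.001]
ft_force: [1.4, -0.9, 0.1]
grip_width: 91.8
finger_force: 0.0
```

Request:
jog_arm --series '[-0.152, -0.107, 0.108, 0, 1, -0.152, -0.107, 0.108, 0, 1, -0.152, -0.107, 0.108, 0, 1, -0.152, -0.107, 0.108, 0, 1, -0.152, -0.107, 0.108, 0, 1, -0.152, -0.107, 0.108, 0, 1, -0.152, -0.107, 0.108, 0, 1, -0.152, -0.107, 0.108, 0, 1, 0, 0, 0, 0, 1, 0, 0, 0, 0, 1]'

```text
time: 2.18
tcp_pos: [599.3, 193.7, 118.8]
tcp_rot: [0.019, 1.0, -0.001, -0.002]
ft_force: [0.1, 0.3, -0.8]
grip_width: 91.9
finger_force: 0.0
```

```bash
python3 - <<'E'
from rig import status,snapshot,calibration
from h import *
c=calibration('wrist');im=snapshot('wrist')[:,:,::-1].copy()
o=status.get_obs();print(o['tcp_pos'].round(1) if hasattr(o['tcp_pos'],'round') else o['tcp_pos'],o['tcp_rot'],o['joint_positions'])
R,t=np.array(c['R']),np.array(c['t'])
for p,col in(((o['tcp_pos'][0],o['tcp_pos'][1],68),(255,0,0)),((602.5,187,68),(0,255,255))):
    q=R@np.array(p)+t;q=(c['fx']*q[0]/q[2]+c['cx'],c['fy']*q[1]/q[2]+c['cy']);print(q)
    cv2.drawMarker(im,(int(q[0]),int(q[1])),col,0,20)
cv2.imwrite('pics/w1.png',im)
E
```

```text
[598.8 195.9 120. ] [ 1.79318567e-02  9.99838529e-01 -8.67779299e-05 -1.16509479e-03] [-0.16613712  0.52078771 -0.26021452  1.66945075  0.15447813  0.97381037
  1.0542207 ]
(np.float64(321.0357303105934), np.float64(205.58395105358292))
(np.float64(309.1372112477751), np.float64(210.8269956407233))
```

View pics/w1.png

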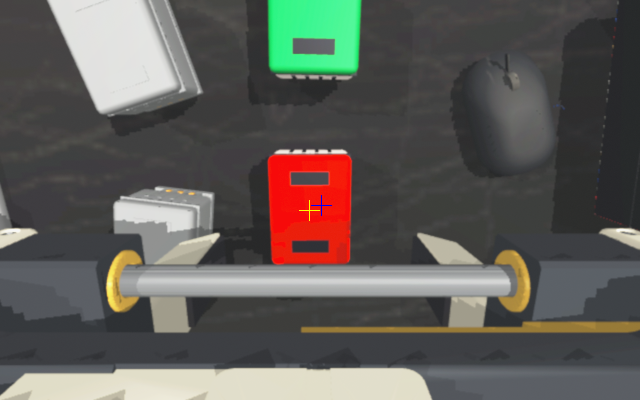

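The wrist view shows the red pack's slots at (310,178) and (310,246), so its centre is ≈(310,211), matching the triangulated (602.5,187). Correct by 8 mm, descend and grip.

Request:
jog_arm --series '[-0.025, -0.055, 0, 0, 1, 0, 0, 0.15, 0, 1, 0, 0, 0.15, 0, 1, 0, 0, 0.15, 0, 1, 0, 0, 0.17, 0, 1, 0, 0, 0, 0, 1, 0, 0, 0, 0, -1, 0, 0, 0, 0, -1, 0, 0, 0, 0, -1, 0, 0, 0, 0, -1, 0, 0, 0, 0, -1, 0, 0, 0, 0, -1, 0, 0, 0, 0, -1, 0, 0, 0, 0, -1]' --force 30

```text
time: 3.4
tcp_pos: [603.9, 187.9, 29.4]
tcp_rot: [0.017, 1.0, 0.0, 0.001]
ft_force: [-1.1, -0.1, 6.8]
grip_width: 59.2
finger_force: 30.0
```

Request:
jog_arm --series '[0, 0, -0.1, 0, -1, 0, 0, -0.15, 0, -1, 0, 0, -0.17, 0, -1, 0, 0, -0.17, -0.011, -1, 0.08, -0.165, 0, 0, -1, 0.08, -0.165, 0, 0, -1, 0.08, -0.165, 0, 0, -1, 0.08, -0.165, 0, 0, -1, 0.08, -0.165, 0, 0, -1, 0.08, -0.165, 0, 0, -1, 0.08, -0.165, 0, 0, -1, 0.08, -0.165, 0, 0, -1, 0.08, -0.165, 0, 0, -1, 0.08, -0.165, 0, 0, -1, 0.08, -0.165, 0, 0, -1, 0.08, -0.165, 0, 0, -1, 0, 0, 0, 0, -1, 0, 0, 0, 0, -1]'

```text
time: 4.9
tcp_pos: [457.4, -110.8, 116.2]
tcp_rot: [0.002, 1.0, -0.0, -0.001]
ft_force: [-0.1, 0.7, -3.6]
grip_width: 59.2
finger_force: 30.0
```

```bash
python3 - <<'E'
from rig import status,snapshot,calibration
import cv2,numpy as np
o=status.get_obs();print(o['tcp_pos'],o['tcp_rot'],o['ft_force'],o['grip_width'])
r=lambda im,x,y,w,h,k:cv2.resize(im[y:y+h,x:x+w],None,fx=k,fy=k)
w=snapshot('wrist')[:,:,::-1];s=snapshot('side')[:,:,::-1]
cv2.imwrite('pics/w2.png',np.hstack([r(s,230,120,160,160,3)[:400],cv2.resize(w,None,fx=.5,fy=.5)[:0].reshape(0,320,3)] if 0 else [r(s,230,130,160,160,2.5),r(w,120,0,400,400,1)]))
E
```

```text
[ 457.4182362  -110.84068598  116.17039105] [ 2.10942210e-03  9.99997497e-01 -9.15588831e-05 -7.39864320e-04] [-0.05470849  0.65881577 -3.63913956] 59.23489253451931
```

View pics/w2.png

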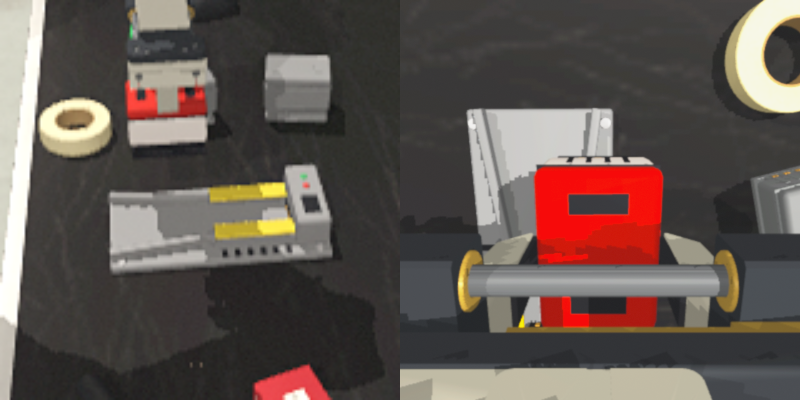

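Pack is held square; the dock apron front corners are visible in the wrist view. Move over the apron and measure the dock's line relative to the pack.

Request:
jog_arm --series '[0.052, -0.109, 0, 0, -1, 0.052, -0.109, 0, 0, -1, 0.052, -0.109, 0, 0, -1, 0, 0, 0, 0, -1, 0, 0, 0, 0, -1]'

```text
time: 5.42
tcp_pos: [435.7, -157.7, 116.5]
tcp_rot: [0.0, 1.0, 0.0, -0.0]
ft_force: [0.5, 0.5, -4.5]
grip_width: 59.1
finger_force: 30.0
```

```bash
python3 - <<'E'
from rig import status,snapshot,calibration
import cv2,numpy as np
np.set_printoptions(suppress=True)
o=status.get_obs();print(o['tcp_pos'],o['tcp_rot'])
c=calibration('wrist');np.savez('wc.npz',**c)
w=snapshot('wrist')[:,:,::-1]
cv2.imwrite('pics/w3.png',cv2.resize(w[0:280,200:440],None,fx=2.1,fy=2.1,interpolation=cv2.INTER_CUBIC))
E
```

```text
[ 435.68205559 -157.72229794  116.45011899] [ 0.00006422  0.99999998  0.00019523 -0.00008375]
```

View pics/w3.png

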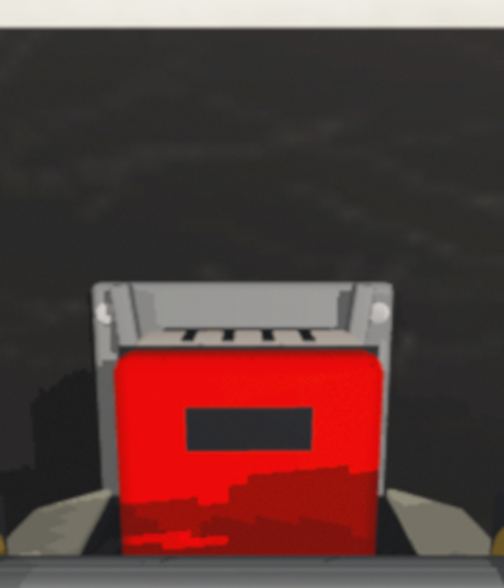

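The dock's front corners are at crop (93,284) and (392,284), and the pack's cap spans 117–382 with its slot at 186–312.

```bash
python3 - <<'E'
from h import *
c=dict(np.load('wc.npz'))
p=lambda X,Y:(200+(X+.5)/2.1-.5,(Y+.5)/2.1-.5)
for X,Y,z in((93,284,22),(392,284,22),(117,375,155.5),(382,375,155.5),(186,430,155.5),(312,430,155.5)):print(X,plane(c,p(X,Y),z).round(1))
E
```

```text
93 [ 387.1 -218.3   22. ]
392 [ 387.1 -101.3   22. ]
117 [ 398.  -186.2  155.5]
382 [ 398.  -128.8  155.5]
186 [ 410.3 -171.5  155.5]
312 [ 410.3 -143.7  155.5]
```

Request:
jog_arm --series '[0, -0.015, 0, 0, -1, 0, 0, 0.16, 0, -1, 0, 0, 0.16, 0, -1, 0, 0, 0.13, 0, -1, 0, 0, 0, 0, -1, 0, 0, 0, 0, -1]'

```text
time: 5.97
tcp_pos: [435.1, -159.1, 48.4]
tcp_rot: [-0.001, 1.0, 0.001, -0.001]
ft_force: [-0.1, 0.4, -3.9]
grip_width: 59.1
finger_force: 30.0
```

Request:
jog_arm --series '[0, 0, 0.03, 0, -1, 0, 0, 0.014, 0, -1, 0, 0, 0.007, 0, -1, 0, 0, 0, 0, -1, 0, 0, 0, 0, -1]'

```text
time: 6.38
tcp_pos: [436.0, -160.6, 42.0]
tcp_rot: [0.0, 1.0, -0.0, 0.0]
ft_force: [-0.2, -0.3, -3.1]
grip_width: 59.2
finger_force: 30.0
```

Request:
jog_arm --series '[0, 0, 0.01, 0, -1, 0, 0, 0, 0, -1, 0, 0, 0, 0, -1]'

```text
time: 6.63
tcp_pos: [435.5, -160.5, 40.0]
tcp_rot: [0.0, 1.0, -0.0, 0.0]
ft_force: [0.9, -0.5, -3.1]
grip_width: 59.1
finger_force: 30.0
```

Request:
jog_arm --series '[0, 0, 0.01, 0, -1, 0, 0, 0, 0, -1, 0, 0, 0, 0, -1]'

```text
time: 6.88
tcp_pos: [435.8, -160.8, 39.2]
tcp_rot: [0.0, 1.0, -0.0, 0.0]
ft_force: [-2.6, 1.1, 5.0]
grip_width: 59.3
finger_force: 30.0
```

Contact with the floor (force from -3 to +5 N). Lift slightly and slide forward.

Request:
jog_arm --series '[0, 0, -0.005, 0, -1, -0.05, 0, 0, 0, -1, -0.05, 0, 0, 0, -1, -0.05, 0, 0, 0, -1, -0.05, 0, 0, 0, -1, -0.05, 0, 0, 0, -1, -0.05, 0, 0, 0, -1, 0, 0, 0, 0, -1]'

```text
time: 7.55
tcp_pos: [483.4, -160.3, 39.3]
tcp_rot: [-0.0, 1.0, -0.0, 0.002]
ft_force: [0.8, 0.6, -1.2]
grip_width: 59.7
finger_force: 30.0
```

Request:
jog_arm --series '[-0.05, 0, 0, 0, -1, -0.05, 0, 0, 0, -1, -0.05, 0, 0, 0, -1, -0.05, 0, 0, 0, -1, -0.05, 0, 0, 0, -1, -0.05, 0, 0, 0, -1, -0.05, 0, 0, 0, -1, -0.03, 0, 0, 0, -1, 0, 0, 0, 0, -1]'

```text
time: 8.3
tcp_pos: [539.4, -160.3, 39.3]
tcp_rot: [-0.0, 1.0, -0.0, 0.001]
ft_force: [1.2, 0.0, 0.9]
grip_width: 59.6
finger_force: 30.0
```

Now creep to the end stop, watching the x force.

Request:
jog_arm --series '[-0.02, 0, 0, 0, -1, -0.02, 0, 0, 0, -1, -0.01, 0, 0, 0, -1, 0, 0, 0, 0, -1]'

```text
time: 8.63
tcp_pos: [544.7, -160.5, 39.3]
tcp_rot: [0.0, 1.0, -0.0, -0.0]
ft_force: [-3.2, -0.0, 4.7]
grip_width: 59.2
finger_force: 30.0
```

Request:
jog_arm --series '[-0.01, 0, 0, 0, -1, -0.01, 0, 0, 0, -1, 0, 0, 0, 0, -1]'

```text
time: 8.88
tcp_pos: [547.6, -160.5, 39.3]
tcp_rot: [0.0, 1.0, -0.0, -0.0]
ft_force: [-3.9, -0.0, 5.0]
grip_width: 59.2
finger_force: 30.0
```

Request:
jog_arm --series '[-0.01, 0, 0, 0, -1, -0.01, 0, 0, 0, -1, 0, 0, 0, 0, -1]'

```text
time: 9.13
tcp_pos: [548.1, -160.6, 39.2]
tcp_rot: [0.0, 1.0, 0.0, -0.003]
ft_force: [-9.4, -0.0, 10.9]
grip_width: 59.3
finger_force: 30.0
```

Request:
jog_arm --series '[-0.01, 0, 0, 0, -1, -0.005, 0, 0, 0, -1, 0, 0, 0, 0, -1]'

```text
time: 9.38
tcp_pos: [548.0, -160.7, 39.1]
tcp_rot: [0.0, 1.0, 0.0, -0.005]
ft_force: [-15.3, 1.0, 18.9]
grip_width: 59.2
finger_force: 30.0
```

Stopped at x≈548 with rising force, so it is against the end stop (expected ≈549–550). Relieve the push, then release.

Request:
jog_arm --series '[0.015, 0, 0, 0, -1, 0, 0, 0, 0, -1, 0, 0, 0, 0, 0.6, 0, 0, 0, 0, 0.6, 0, 0, 0, 0, 0.7, 0, 0, 0, 0, 0.7, 0, 0, 0, 0, 0.7]' --force 10

```text
time: 9.97
tcp_pos: [551.4, -160.2, 39.1]
tcp_rot: [-0.0, 1.0, 0.0, 0.0]
ft_force: [0.6, -0.4, -0.8]
grip_width: 77.6
finger_force: 0.0
```

Request:
jog_arm --series '[0, 0, -0.1, 0, 0.7, 0, 0, -0.15, 0, 0.7, 0, 0, -0.2, 0, 0.7, 0, 0, -0.2, 0, 0.7, 0, 0, -0.2, 0, 0.7, 0.15, 0.15, 0, 0, 0.7, 0.15, 0.15, 0, 0, 0.7, 0.15, 0.15, 0, 0, 0.7, 0, 0.2, 0, 0, 0.7, 0, 0.2, 0, 0, 0.7, 0, 0.2, 0, 0, 0.7, 0, 0, 0, 0, 0.7]'

```text
time: 10.97
tcp_pos: [483.7, 4.2, 167.2]
tcp_rot: [-0.004, 1.0, 0.002, 0.001]
ft_force: [-0.2, 0.2, -0.2]
grip_width: 78.1
finger_force: 0.0
```

```bash
python3 - <<'E'
from rig import snapshot
import cv2,numpy as np
r=lambda im,x,y,w,h,k:cv2.resize(im[y:y+h,x:x+w],None,fx=k,fy=k,interpolation=cv2.INTER_CUBIC)
t=snapshot('top')[:,:,::-1];s=snapshot('side')[:,:,::-1]
cv2.imwrite('pics/end.png',np.hstack([r(t,295,145,100,110,4),r(s,265,165,100,110,4)]))
E
```

```text
(no output)
```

View pics/end.png

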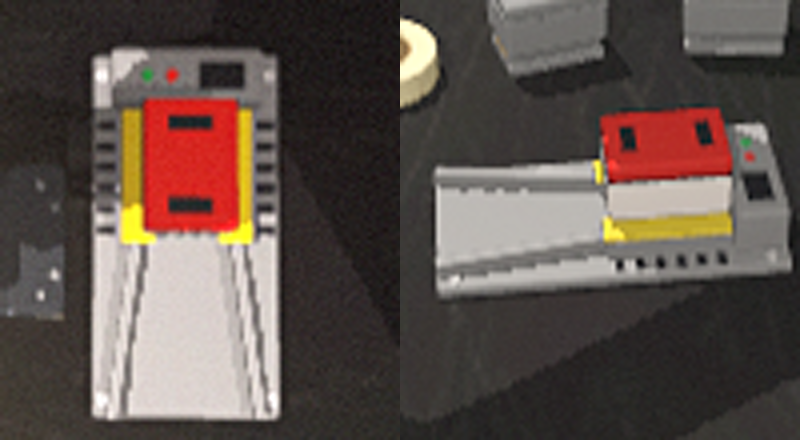

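The pack stands in the dock under the lips with its cap slots at top crop (190,122) and (190,205). I'll check the position against the dock.

```bash
python3 - <<'E'
from h import *
T,S=cal('top'),cal('side')
t=lambda X,Y:(295+(X+.5)/4-.5,145+(Y+.5)/4-.5)
s=lambda X,Y:(265+(X-400+.5)/4-.5,165+(Y+.5)/4-.5)
a,b=plane(T,t(190,122),78),plane(T,t(190,205),78);print('pack',a,b,(a+b)/2)
print('tri',tri([(T,t(190,122)),(S,s(704,133))]),tri([(T,t(190,205)),(S,s(628,138))]))
print('front edge dock floor',plane(T,t(186,418),10),'sides',plane(T,t(93,418),22),plane(T,t(279,418),22))
print('lip front',plane(T,t(138,243),26),plane(T,t(237,243),26),'housing back',plane(T,t(190,47),46),'housing front',plane(T,t(125,108),46))
E
```

```text
pack [ 573.45242024 -160.38988668   78.        ] [ 521.23266493 -160.36706571   78.        ] [ 547.34254258 -160.3784762    78.        ]
tri [ 573.23670777 -160.33907995   79.16107657] [ 521.19151185 -160.31828898   79.27728537]
front edge dock floor [ 386.28294513 -160.42834216   10.        ] sides [386.49040659 -99.38441643  22.        ] [ 387.13447521 -220.43928859   22.        ]
lip front [ 500.63880525 -128.4192526    26.        ] [ 500.86180226 -193.20077639   26.        ] housing back [ 626.97177998 -161.70870462   46.        ] housing front [ 586.93021643 -119.63240184   46.        ]
```

All the dock references put the pack within about 2 mm of home in x and 0.5 mm in y. It is upright, released and was stopped by the end stop. Handing in.

```bash
python3 -c "
from rig import job;print(job.job_done())"
```

```text
the job is handed in; nothing more can be done
None
```

The red-capped pack is upright in the dock with its foot under the lips, about 2 mm from fully home by camera measurement, and released; the job is handed in, but no verdict was returned.

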